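Slide a backup battery into its charging dock and start the charge

ROBOT

A 6-joint arm with a two-finger parallel gripper is mounted at the origin on a cart in front of the work surface, level with it; the furniture and walls round the work are solid. World frame = base frame: x ahead of the robot, y to its left, z up, the work surface at z = 0. Lengths are in m, angles in rad, forces in N, time in s.
With the tool pointing down it reaches from about 0.375 to 0.9 m from the base axis. Payload 3.1 kg.
Tool frame: the origin (TCP) lies between the finger pads; the fingertips stand 11 mm ahead of it and the grasp point (between the pads) lies 8 mm behind it; z points along the fingers, y is the line along which they close (so a half turn about z gives the same grasp; the last joint's range is limited). The gripper opens to 87 mm and grips with 3 to 60 N. Pads are 19 mm wide; open, the fingers measure 117 mm over their backs; the gripper's body (75 mm by 190 mm) begins 51 mm behind the grasp point.
Start: joints at [-1.478, 0.527, 1.433, -0, 1.181, -0.178], TCP at [0.167, -0.602, 0.234] pointing down, gripper open.
Joint ranges: [-3.08, 3.08], [-0.75, 2.2], [0.22, 2.44], [-1.43, 4.57], [0, 2.65], [-2.85, 2.85]. Speed limits (rad/s): [2.79, 2.79, 3.14, 3.14, 3.14, 3.14].

INTERFACE

Orientations are given as a unit quaternion [x, y, z, w].
In Python, from rig import robot gives the robot as it stands.
- The arm moves only by the tool move_arm, never from a script. Its argument "moves" is text: rows parted by semicolons, each of 7 numbers parted by spaces: the shift along the tool's x, y, z in units of 100 mm (1.0 is 100 mm), then the turn, a rotation vector about the tool's x, y, z in units of 90 degrees (1.0 is 90 degrees), then the opening, from 0 (shut) to 1 (fully open). A call has 1 to 12 rows; each row is the pose to reach, as a shift and turn from the pose commanded when the call began, along the tool's axes at that moment; what a row does not reach only later rows make up. A row lasts 1/10 s, in which the tool goes at most 50 mm and 8.59 degrees, less where a joint would pass 70% of its speed; a pose out of reach is approached as far as the arm can. A call with a number of a shift or a turn outside -1 to 1 is refused whole. A call with a gripper value outside its range is refused whole. The fingers move at their own pace and stop on an object; "squeeze" is the grip in N (left out, the last holds). Time passes only in rows, so rows that repeat a pose let the fingers close. It gives the time, the measured TCP pose, the force, the opening and the grip force at its end, in the units of the state.
- robot.get_obs(): the state, without advancing time (a new reading comes with each control period).
- robot.camera(name): name is "scene" or "side" or "wrist"; returns a dict with "image" (480x640x3 uint8, red, green, blue), "intrinsics" (3x3 intrinsics, pixels), "extrinsics" (4x4, takes a point from world to camera coordinates). Camera axes: x right, y up, looking along -z (the intrinsics and any distortion apply to the point x, -y, -z); pixel columns grow to the right and rows downward; lengths in m; the calibration is good to about 2 mm. A picture is of the moment at which its call begins. There is no depth.
- robot.hand_in(): hands the job in; it is judged then, once.
The state is a dict: "time": time; "q": joint angles; "joint_velocities": joint speeds; "joint_torque": joint torques, N m; "position": TCP position; "tool_rot": TCP orientation; "ft_force": force on the tool from outside, world axes, zero at the start; "moment": the same for the moment, N m; "grip_width": finger opening in m; "grip_force": force on a finger pad.
Only numpy, scipy, OpenCV 4.12 (cv2) and the standard library are available. Lean on these libraries where they do the work, as an engineer would, in place of code of your own. Each camera call takes 0.05 s, during which the arm holds its last target. There are 200 camera calls.

TASK

Put the backup battery on charge: push it along the bench with your fingers, low down near its base so that it slides upright and does not tip, squarely into the charging dock until both spring catches have snapped in behind it. Then press the round button on top of the dock right down, let it come up again and move clear. Only push the battery, never grip or lift it, do not press the button before the battery is home, and leave the other things on the bench where they are.

Things in the scene. Friction and masses are not known exactly. Their poses are not given: they have to be found in the camera images.
- battery: sealed battery, a heavy block (0.74 to 0.98 kg; lengths in mm) standing on its narrow base: 35 thick (x), 178 long (y), 61 high, plus two 6 mm tabs on top. Origin: centre of its underside, on the bench. x points through its thickness to the dock (within 0.2 rad of the dock's x at the start). It slides at friction 0.48 to 0.72: a push higher than about 24 mm up can tip it over its far bottom edge
- dock: grey charging dock fixed to the bench (lengths in mm), open to the robot, no floor: the battery slides in along the bench in the dock's +x. Origin: on the bench, under the centre of a battery fully home. Inner faces of the guide cheeks (32 high) at y = +-91.5, from x = -50 to 21. Behind, a tower 224 wide, 64 high, x = 21 to 98, stops the battery 3 mm past home. The push takes 10 to 20 N
- dock_mouth (a point): middle of the dock's mouth, 84 before the dock's origin (x = -84, y = 0 in its frame), 16 above the bench. From here to x = -50 the cheeks are flared plates: inner faces 207 apart at the mouth, 183 at their end, so a battery up to about 8 mm off line is led in
- contact_block (a joint): sprung contact block low in the tower's face (z = 9 to 23, y = -30 to 30), m: 0 = out; the battery meets it 8 mm before home, 0.008 = home, 0.011 = at the stop; it pushes back with 2.5 N rising to 5.7 N, so a battery not caught may creep back
- catch_left (a joint): spring catch in the left (+y) cheek: a steel hooked arm at z = 9 to 23 on an upright pin, hook at x = -19 to -23 in the dock. rad: 0 = sprung in, 0.1 to 0.25 while the battery holds it out, near 0 again once it has snapped in behind the battery's near face, which happens as the battery's centre passes x = -1.5; so push to the stop (x = +3), then draw back. Only the battery works it
- catch_right (a joint): the same catch in the right (-y) cheek
- start_button (a joint): travel of the round start button, in m: 0 = up, 0.006 = right down, takes 5 N, springs up again
- start_button_top (a point): centre of the top face of the start button: a grey round push button of 26 diameter in a black collar of about 40 on the flat top of the dock's tower, at x = 42, y = 45 in the dock's frame; the face is 76 above the bench and is pressed straight down
- tip_tin: white round tin, 56 diameter, 32 high, left of the dock; origin under its centre. Leave alone
- multimeter: black multimeter lying face up, 71 x 135 (its y), 41 high, right of the dock; origin under its centre. Leave alone
- phone: opened phone lying flat, 68 x 138 (its y), 10 high; origin under its centre. Leave alone
- screw_tray: orange screw tray, 95 x 150 (its y), 16 high; origin under its centre. Leave alone
- spudger: plastic opening tool, 8 x 122 (its y), 7 high; origin under its centre. Leave alone
There are look-alikes about, which are no part of the job. What is shaped like the battery but yellow is not meant.

How it is judged:
By the outcome, as a careful person would: the job done as asked, in the order asked, and still so for the second after the job is handed in, with the robot touching nothing.
It also fails if it takes over 72 s, if anything falls off the work surface, if the arm or the gripper's body presses on something with over 40 N, if the wrist force passes 120 N, or if a joint passes its speed limit or range.

## Working session

There is one attempt and no reset: what is moved stays moved. The work goes in short steps, Python scripts to look and compute and a tool call to move; the robot and the scene stay as the last step left them, time stands still between calls to the robot, and variables do not carry over. Pictures are saved under pics/ and viewed, at most 10 in all, crops included, and the job is handed in when it is done.

Besides the shell and the picture viewer there is one more tool, called after "Call:" by a JSON object that holds its "method" and its "body". move_arm: Moves the arm, as the interface text tells. Shifts and turns lie within -1 to 1; 1 stands for 100 mm of shift or 90 degrees of turn. Its arguments: {"type":"object","properties":{"moves":{"type":"string"},"squeeze":{"type":"number"}},"required":["moves"]}

```bash
ls; mkdir -p pics
python3 - <<'E'
from rig import robot
import cv2
for n in("scene","side"):
    c=robot.camera(n); cv2.imwrite(f"pics/{n}0.png",c["image"][:,:,::-1]); print(n,c["intrinsics"].round(1).tolist(),c["extrinsics"].round(4).tolist(),c.keys())
o=robot.get_obs();print({k:(v.round(3).tolist() if hasattr(v,'round') and hasattr(v,'tolist') else v) for k,v in o.items()})
E
```

```text
pics
scene [[490.4, 0.0, 331.4], [0.0, 490.4, 236.0], [0.0, 0.0, 1.0]] [[-0.8352, -0.5498, -0.0128, 0.4453], [0.3765, -0.5886, 0.7154, -0.2776], [-0.4009, 0.5927, 0.6986, -1.0396], [0.0, 0.0, 0.0, 1.0]] dict_keys(['image', 'intrinsics', 'extrinsics'])
side [[525.9, 0.0, 323.2], [0.0, 525.9, 238.0], [0.0, 0.0, 1.0]] [[0.9418, -0.3361, -0.011, -0.5241], [0.1734, 0.4573, 0.8722, -0.1384], [-0.2881, -0.8233, 0.489, -1.4585], [0.0, 0.0, 0.0, 1.0]] dict_keys(['image', 'intrinsics', 'extrinsics'])
{'time': 0.1, 'q': [-1.478, 0.528, 1.434, -0.0, 1.181, -0.179], 'joint_velocities': [-0.0, -0.002, -0.004, -0.001, 0.002, -0.0], 'joint_torque': [-0.0, -44.099, -17.715, 0.063, 0.053, -0.0], 'position': [0.167, -0.602, 0.233], 'tool_rot': [0.991, 0.135, 0.0, -0.001], 'ft_force': [-0.06, 0.068, -0.093], 'moment': [0.038, 0.006, 0.018], 'grip_force': 0.0, 'grip_width': 0.08719613649033754}
```

View pics/scene0.png

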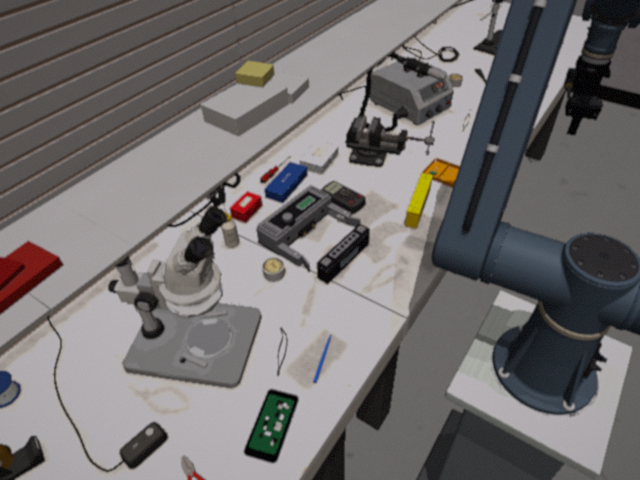

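View pics/side0.png

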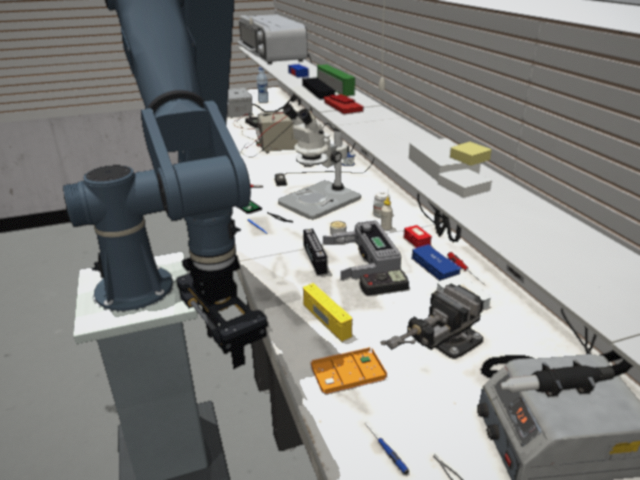

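Scene: the black block with two tabs stands at (343,252), before the grey dock at (300,222). Look-alikes are the yellow block at (419,200), the black multimeter at (345,196) and the blue box at (286,182). By the description I choose the black block. In the side view the battery is at (315,250) and the dock at (372,245). Next, close crops.

Run:
```python
import cv2
a=cv2.imread("pics/scene0.png")[175:295,240:400]; cv2.imwrite("pics/c1.png",cv2.resize(a,None,fx=5,fy=5,interpolation=cv2.INTER_CUBIC))
a=cv2.imread("pics/side0.png")[210:300,290:410]; cv2.imwrite("pics/c2.png",cv2.resize(a,None,fx=6,fy=6,interpolation=cv2.INTER_CUBIC))
```

```text
(no output)
```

View pics/c1.png

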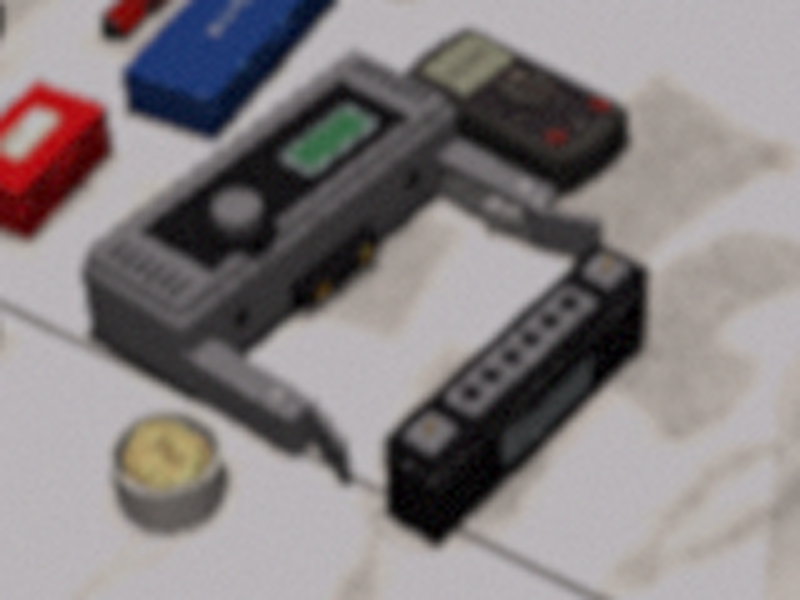

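View pics/c2.png

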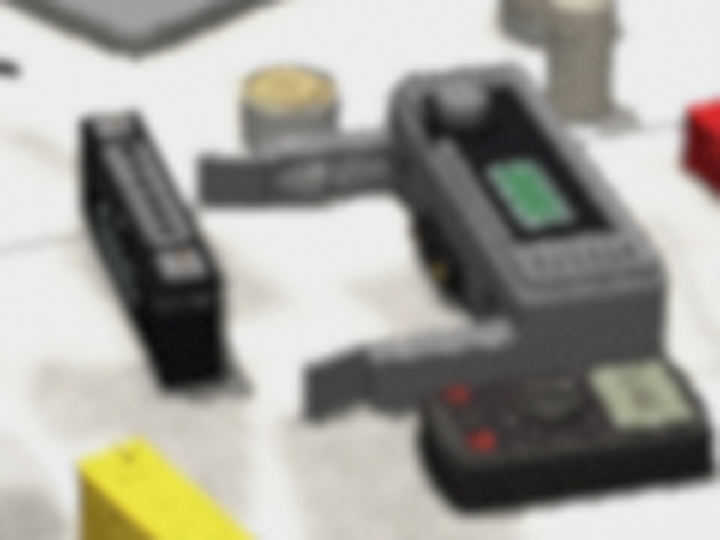

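The crops confirm the black block with the two tabs, standing squarely before the dock's mouth, and the button at (238,208) in crop 1. Next I fit the poses to corner points.

```bash
cat > h.py <<'E'
import numpy as np, cv2
from scipy.optimize import least_squares
K={'scene':np.array([[490.4,0,331.4],[0,490.4,236],[0,0,1]]),'side':np.array([[525.9,0,323.2],[0,525.9,238],[0,0,1]])}
E={'scene':np.array([[-0.8352,-0.5498,-0.0128,0.4453],[0.3765,-0.5886,0.7154,-0.2776],[-0.4009,0.5927,0.6986,-1.0396]]),
'side':np.array([[0.9418,-0.3361,-0.011,-0.5241],[0.1734,0.4573,0.8722,-0.1384],[-0.2881,-0.8233,0.489,-1.4585]])}
def proj(n,P):
    p=np.atleast_2d(P)@E[n][:,:3].T+E[n][:,3]; q=p*[1,-1,-1]@K[n].T
    return q[:,:2]/q[:,2:]
def w(pose,P):
    x,y,a=pose; P=np.atleast_2d(P)/1000; c,s=np.cos(a),np.sin(a)
    return np.c_[x+c*P[:,0]-s*P[:,1],y+s*P[:,0]+c*P[:,1],P[:,2]]
def fit(obs,x0):  # obs: (cam, px, py, X,Y,Z mm)
    f=lambda p:np.concatenate([proj(o[0],w(p,o[3:]))[0]-o[1:3] for o in obs])
    r=least_squares(f,x0,loss='soft_l1'); return r.x,f(r.x).reshape(-1,2)
E
cat > m.py <<'E'
from h import *
c1=lambda u,v,*P:('scene',(u+.5)/5-.5+240,(v+.5)/5-.5+175,*P)
c2=lambda u,v,*P:('side',(u+.5)/6-.5+290,(v+.5)/6-.5+210,*P)
D=[c1(188,328,21,112,64),c1(90,270,98,112,64),c1(355,55,98,-112,64),c1(458,112,21,-112,64),c1(95,335,98,112,0),c1(238,205,42,45,76),
c2(460,95,42,45,76),c2(660,270,98,-112,64),c2(513,278,21,-112,64),c2(530,72,98,112,64),c2(200,157,-84,103.5,32),c2(305,367,-84,-103.5,32),c2(310,418,-84,-103.5,0)]
B=[c1(388,440,17.5,89,61),c1(435,475,-17.5,89,61),c1(647,275,-17.5,-89,61),c1(435,543,-17.5,89,0),c1(642,350,-17.5,-89,0),c1(393,512,17.5,89,0),
c2(80,122,-17.5,89,61),c2(165,387,-17.5,-89,0),c2(222,380,17.5,-89,0),c2(220,282,17.5,-89,61),c2(150,297,-17.5,-89,61)]
d,rd=fit(D,[.7,-.1,0]); b,rb=fit(B,[.55,-.1,0])
print(d.round(4),b.round(4)); print(rd.round(1).tolist()); print(rb.round(1).tolist())
c,s=np.cos(d[2]),np.sin(d[2]); v=b[:2]-d[:2]; print('battery in dock',c*v[0]+s*v[1],-s*v[0]+c*v[1],b[2]-d[2])
E
python3 m.py
```

```text
[ 0.6394 -0.0674 -0.093 ] [ 0.5163 -0.0317 -0.0934]
[[-0.8, -2.6], [-2.8, -3.8], [0.1, -3.1], [0.6, -4.0], [-0.9, 0.7], [0.6, 1.0], [-0.4, 1.2], [2.6, -1.5], [1.2, 1.0], [-2.1, -3.4], [-1.8, -0.1], [-1.2, -0.4], [-2.1, 0.7]]
[[-1.8, -0.7], [0.1, -1.0], [1.2, -1.6], [0.5, 1.9], [1.2, 0.0], [-1.9, 1.5], [-1.4, -1.5], [-1.6, 1.6], [0.7, 1.0], [0.9, -0.9], [0.5, -1.6]]
battery in dock -0.12584447913163163 0.024152095808841124 -0.00045645664078439174
```

Call:
{"method": "move_arm", "body": {"moves": "0.29 -0.33 0 0 0 0 1; 0.58 -0.67 0 0 0 0 1; 0.87 -1 0 0 0 0 1; 0.87 -1 0 0 0 0 1"}}

```text
time: 0.5
position: [0.2257, -0.4756, 0.2326]
tool_rot: [0.991, 0.137, 0.0, -0.004]
ft_force: [0.1, 0.4, -0.3]
grip_width: 0.0871
grip_force: 0.0
```

Call:
{"method": "move_arm", "body": {"moves": "0.29 -0.33 0 0 0 0 1; 0.58 -0.67 0 0 0 0 1; 0.87 -1 0 0 0 0 1; 0.87 -1 0 0 0 0 1"}}

```text
time: 0.9
position: [0.2819, -0.3575, 0.233]
tool_rot: [0.991, 0.137, -0.0, -0.003]
ft_force: [-0.3, 0.2, -0.3]
grip_width: 0.0868
grip_force: 0.0
```

Call:
{"method": "move_arm", "body": {"moves": "0.29 -0.33 0 0 0 0 1; 0.58 -0.67 0 0 0 0 1; 0.87 -1 0 0 0 0 1; 0.87 -1 0 0 0 0 1"}}

```text
time: 1.3
position: [0.339, -0.2395, 0.2333]
tool_rot: [0.99, 0.138, -0.0, -0.001]
ft_force: [-0.5, -0.4, 0.1]
grip_width: 0.0872
grip_force: 0.0
```

Call:
{"method": "move_arm", "body": {"moves": "0.29 -0.33 0 0 0 0 1; 0.58 -0.67 0 0 0 0 1; 0.87 -1 0 0 0 0 1; 0.87 -1 0 0 0 0 1"}}

```text
time: 1.7
position: [0.3971, -0.1211, 0.2336]
tool_rot: [0.99, 0.138, 0.0, -0.0]
ft_force: [0.1, -0.1, 0.1]
grip_width: 0.0867
grip_force: 0.0
```

Call:
{"method": "move_arm", "body": {"moves": "0.29 -0.33 0 0 0 0.08 1; 0.58 -0.67 0 0 0 0.16 1; 0.87 -1 0 0 0 0.23 1; 0.87 -1 0 0 0 0.23 1; 0.87 -1 0 0 0 0.23 1"}}

```text
time: 2.2
position: [0.4535, -0.0049, 0.2334]
tool_rot: [0.999, -0.044, 0.0, 0.001]
ft_force: [-0.8, 0.4, -0.7]
grip_width: 0.0872
grip_force: 0.0
```

Run:
```python
from rig import robot
import cv2
c=robot.camera("wrist"); cv2.imwrite("pics/w1.png",c["image"][:,:,::-1]); print(c["intrinsics"].round(1).tolist(),c["extrinsics"].round(4).tolist())
o=robot.get_obs();print(o['time'],o['position'],o['tool_rot'],o['q'])
```

```text
[[334.3, 0.0, 317.4], [0.0, 334.3, 237.0], [0.0, 0.0, 1.0]] [[-0.0865, -0.9962, -0.0005, 0.0334], [0.9648, -0.0837, -0.2494, -0.4076], [0.2484, -0.022, 0.9684, -0.5018], [0.0, 0.0, 0.0, 1.0]]
2.25 [ 0.45293847 -0.00552071  0.2333618 ] [ 9.99001618e-01 -4.46709658e-02 -1.27555835e-04  5.06684659e-04] [-2.59057200e-01  2.97457310e-01  1.84752302e+00 -1.24389822e-03
  9.96646373e-01  1.40178642e+00]
```

View pics/w1.png

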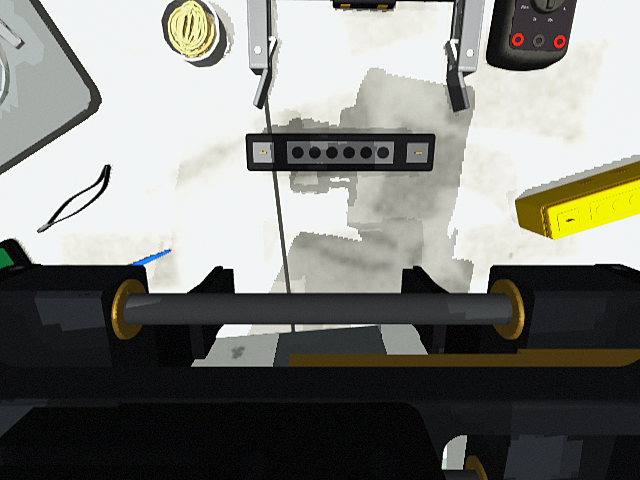

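The wrist view shows the battery top at (247–435, 134–171), nearly parallel to the dock. The flare tips are at about (262,107) and (459,108), and the tin and multimeter are outside. Now a crop for exact pixels.

Run:
```python
import cv2
a=cv2.imread("pics/w1.png")[0:180,235:475]; cv2.imwrite("pics/c3.png",cv2.resize(a,None,fx=3.3333,fy=3.3333,interpolation=cv2.INTER_CUBIC))
```

```text
(no output)
```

View pics/c3.png

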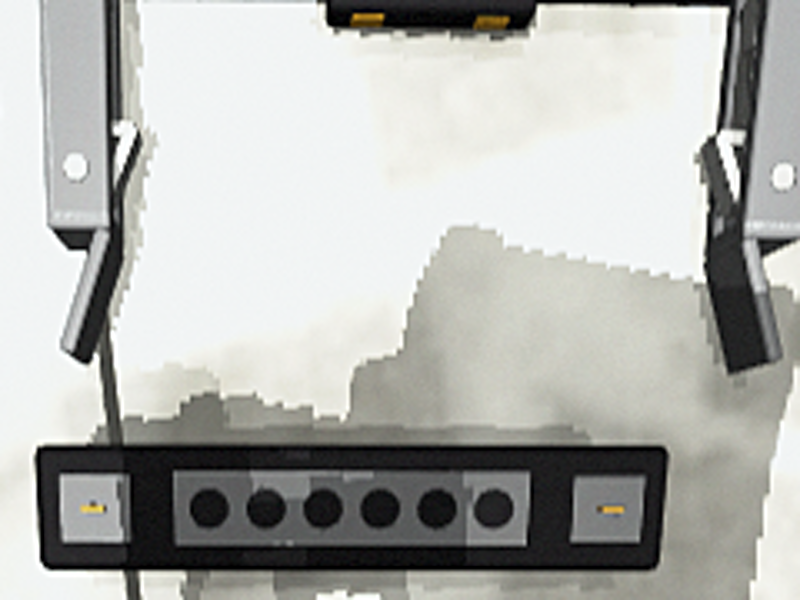

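```bash
cat > m2.py <<'E'
from h import *
K['w']=np.array([[334.3,0,317.4],[0,334.3,237],[0,0,1]])
E['w']=np.array([[-0.0865,-0.9962,-0.0005,0.0334],[0.9648,-0.0837,-0.2494,-0.4076],[0.2484,-0.022,0.9684,-0.5018]])
k=3.33333
c3=lambda u,v,*P:('w',(u+.5)/k-.5+235,(v+.5)/k-.5,*P)
D=[c3(109,226,-50,91.5,32),c3(79,352,-84,103.5,32),c3(93,362,-84,103.5,0),c3(748,235,-50,-91.5,32),c3(763,365,-84,-103.5,32),c3(735,372,-84,-103.5,0)]
B=[c3(37,449,17.5,89,61),c3(667,449,17.5,-89,61),c3(658,569,-17.5,-89,61),c3(44,568,-17.5,89,61)]
d,rd=fit(D,[.7,-.1,0]); b,rb=fit(B,[.55,-.1,0])
print(d.round(4),b.round(4)); print(rd.round(1).tolist()); print(rb.round(1).tolist())
c,s=np.cos(d[2]),np.sin(d[2]); v=b[:2]-d[:2]; print('battery in dock',c*v[0]+s*v[1],-s*v[0]+c*v[1],b[2]-d[2])
E
python3 m2.py
```

```text
[ 0.6429 -0.0679 -0.1011] [ 0.5172 -0.0328 -0.0874]
[[1.5, -0.1], [-0.9, -0.4], [0.0, 0.6], [-0.4, 0.2], [3.1, -1.0], [-1.3, 0.5]]
[[-1.5, -1.1], [1.9, -0.9], [1.3, 1.6], [-1.6, 1.7]]
battery in dock -0.12865043017320127 0.022250821695091946 0.013710837998819447
```

Call:
{"method": "move_arm", "body": {"moves": "0.34 -0.5 0 0 0 0.005 0; 0.68 -1 0 0 0 0.005 0; 0.68 -1 0.4 0 0 0.005 0; 0.68 -1 0.8 0 0 0.005 0; 0.68 -1 1 0 0 0.005 0; 0.68 -1 1 0 0 0.005 0"}}

```text
time: 2.85
position: [0.5271, 0.087, 0.1305]
tool_rot: [0.999, -0.05, -0.004, 0.0]
ft_force: [-0.7, 0.4, -0.1]
grip_width: 0.0469
grip_force: 0.0
```

```bash
cat > s.py <<'E'
from rig import robot
import numpy as np
d=[.642,-.0675,-.097]
def st():
    o=robot.get_obs(); q=o['tool_rot']; p=o['position']; c,s=np.cos(d[2]),np.sin(d[2]); v=p[:2]-d[:2]
    f=o['ft_force']
    print('t',o['time'],'tcp in dock mm',(1000*np.array([c*v[0]+s*v[1],-s*v[0]+c*v[1],p[2]])).round(1),'rel yaw',round(2*np.arctan2(q[1],q[0])-d[2],4),'F dock',np.round([c*f[0]+s*f[1],-s*f[0]+c*f[1],f[2]],1),'grip',o['grip_width'])
if __name__=='__main__': st()
E
python3 s.py
```

```text
t 2.85 tcp in dock mm [-129.3  142.7  130.5] rel yaw -0.0033 F dock [-0.7  0.3 -0.1] grip 0.04691160723995495
```

Call:
{"method": "move_arm", "body": {"moves": "0.02 -0.06 0 0 0 0 0; 0.02 -0.06 0 0 0 0 0; 0.02 -0.06 0 0 0 0 0; 0.02 -0.06 0 0 0 0 0; 0.02 -0.06 0.4 0 0 0 0; 0.02 -0.06 0.8 0 0 0 0; 0.02 -0.06 0.95 0 0 0 0; 0.02 -0.06 0.95 0 0 0 0; 0.02 -0.06 0.95 0 0 0 0"}}

```text
time: 3.75
position: [0.5325, 0.0952, 0.0392]
tool_rot: [0.999, -0.049, 0.001, -0.0]
ft_force: [-0.2, 1.0, 1.5]
grip_width: 0.0004
grip_force: 0.0
```

```bash
python3 s.py
```

```text
t 3.75 tcp in dock mm [-124.7  151.3   39.2] rel yaw -0.0011 F dock [-0.3  0.9  1.5] grip 0.00043752587698427765
```

Call:
{"method": "move_arm", "body": {"moves": "-0.02 0 0.22 0 0 0 0; -0.02 0 0.22 0 0 0 0; -0.02 0.1 0.22 0 0 0 0; -0.02 0.2 0.22 0 0 0 0; -0.02 0.25 0.22 0 0 0 0; -0.02 0.29 0.22 0 0 0 0; -0.02 0.33 0.22 0 0 0 0; -0.02 0.37 0.22 0 0 0 0; -0.02 0.37 0.22 0 0 0 0"}}

```text
time: 4.65
position: [0.5273, 0.0583, 0.0176]
tool_rot: [0.999, -0.05, 0.001, -0.0]
ft_force: [0.6, 3.6, 3.7]
grip_width: 0.0006
grip_force: 1.8
```

```bash
python3 s.py
```

```text
t 4.65 tcp in dock mm [-126.4  114.1   17.6] rel yaw -0.0022 F dock [0.2 3.6 3.7] grip 0.0006383607761418883
```

Call:
{"method": "move_arm", "body": {"moves": "0 0.04 0 0 0 0 0; 0 0.08 0 0 0 0 0; 0 0.1 0 0 0 0 0; 0 0.1 0 0 0 0 0; 0 -0.1 0 0 0 0 0; 0 -0.3 0 0 0 0 0; 0 -0.3 -0.5 0 0 0 0.5; 0 -0.3 -1 0 0 0 1; 0 -0.3 -1 0 0 0 1"}}

```text
time: 5.55
position: [0.5335, 0.088, 0.1218]
tool_rot: [0.999, -0.049, 0.006, 0.0]
ft_force: [1.5, -0.9, 0.8]
grip_width: 0.0173
grip_force: 0.0
```

```bash
python3 s.py
```

```text
t 5.55 tcp in dock mm [-123.   144.3  121.8] rel yaw -0.0006 F dock [ 1.6 -0.8  0.8] grip 0.017308443144061863
```

Call:
{"method": "move_arm", "body": {"moves": "-0.2 0.3 -0.3 0 0 0 1; -0.4 0.6 -0.6 0 0 0 1; -0.6 0.9 -0.8 0 0 0 1; -0.6 1 -0.8 0 0 0 1"}}

```text
time: 5.95
position: [0.4578, -0.0071, 0.1983]
tool_rot: [0.999, -0.05, 0.001, 0.001]
ft_force: [0.2, 0.6, -0.6]
grip_width: 0.0487
grip_force: 0.0
```

Call:
{"method": "move_arm", "body": {"moves": "0 0.22 0 0 0 0 1; 0 0.44 0 0 0 0 1; 0 0.44 0 0 0 0 1; 0 0.44 0 0 0 0 1"}}

```text
time: 6.35
position: [0.4553, -0.0491, 0.1958]
tool_rot: [0.999, -0.05, -0.001, -0.0]
ft_force: [-0.2, 0.2, 0.6]
grip_width: 0.0804
grip_force: 0.0
```

Run:
```python
from rig import robot
import cv2
from s import st
c=robot.camera("wrist"); im=c["image"][:,:,::-1].copy(); cv2.imwrite("pics/w2.png",im);cv2.imwrite("pics/c4.png",cv2.resize(im[0:200,210:470],None,fx=3,fy=3,interpolation=cv2.INTER_CUBIC)); print(c["extrinsics"].round(4).tolist()); st()
```

```text
[[-0.0986, -0.9951, -0.0022, -0.0045], [0.9633, -0.0949, -0.2511, -0.4219], [0.2496, -0.0269, 0.968, -0.4675], [0.0, 0.0, 0.0, 1.0]]
t 6.4 tcp in dock mm [-187.8    0.7  195.9] rel yaw -0.0018 F dock [0.1 0.4 0.6] grip 0.08293504063527725
```

View pics/c4.png

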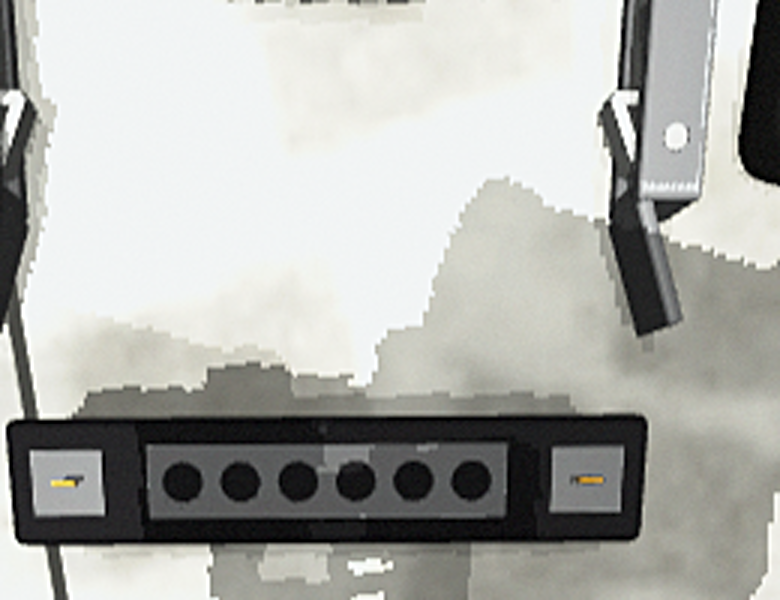

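The battery is now at (7–648, 416–543) in the crop. The catch hooks are at (37,105) and (602,112), and the right flare tip is at (640,336).

```bash
cat > ray.py <<'E'
from h import *
d=[.6425,-.0677,-.099]
def ray(Kn,En,u,v,z):
    R,t=En[:,:3],En[:,3]; r=np.linalg.inv(Kn)@[u,v,1]*[1,-1,-1]; r=R.T@r; C=-R.T@t
    P=C+r*(z-C[2])/r[2]; c,s=np.cos(d[2]),np.sin(d[2]); q=P[:2]-d[:2]
    return 1000*np.array([c*q[0]+s*q[1],-s*q[0]+c*q[1]])
Kw=np.array([[334.3,0,317.4],[0,334.3,237],[0,0,1]])
E
python3 - <<'E'
from ray import *
En=np.array([[-0.0986,-0.9951,-0.0022,-0.0045],[0.9633,-0.0949,-0.2511,-0.4219],[0.2496,-0.0269,0.968,-0.4675]])
for n,u,v,z in [('hookL',37,105,.023),('hookR',602,112,.023),('cheekR in',640,199,.032),('tipR top',664,330,.032),('tipRbot',640,336,0),('tipLbot',2,332,0),('block',270,2,.023),
 ('bfl',7,420,.061),('bfr',648,416,.061),('bnr',640,540,.061),('bnl',16,543,.061)]:
    print(n,ray(Kw,En,(u+.5)/3-.5+210,(v+.5)/3-.5,z).round(1))
E
```

```text
hookL [-23.5  81.9]
hookR [-25.4 -80.9]
cheekR in [-50.3 -91.1]
tipR top [ -85.5 -101. ]
tipRbot [ -83.8 -103.5]
tipLbot [-82.6 104. ]
block [ 2.3 14.4]
bfl [-111.9   85.9]
bfr [-110.8  -89.3]
bnr [-144.3  -89.8]
bnl [-145.2   86. ]
```

Call:
{"method": "move_arm", "body": {"moves": "0 0.01 0.4 0 0 0.003 1; 0 0.01 0.8 0 0 0.003 1; 0 0.01 1 0 0 0.003 1; 0 0.01 1 0 0 0.003 1"}}

```text
time: 6.8
position: [0.4533, -0.0483, 0.0939]
tool_rot: [0.999, -0.051, -0.003, -0.001]
ft_force: [-0.5, -0.2, 0.5]
grip_width: 0.0868
grip_force: 0.0
```

Call:
{"method": "move_arm", "body": {"moves": "0 0 0.4 0 0 0 1; 0 0 0.7 0 0 0 1; 0 0 0.75 0 0.08 0 1; 0 0 0.75 0 0.08 0 1; 0 0 0.75 0 0.08 0 1"}}

```text
time: 7.3
position: [0.4554, -0.0495, 0.0222]
tool_rot: [0.997, -0.051, 0.062, 0.003]
ft_force: [0.9, -0.1, 0.4]
grip_width: 0.0869
grip_force: 0.0
```

```bash
sed -i 's/^d=.*/d=[.6425,-.0677,-.102]/' s.py; python3 s.py
```

```text
t 7.3 tcp in dock mm [-188.    -0.9   22.2] rel yaw -0.0008 F dock [ 0.9 -0.   0.4] grip 0.08691069228277534
```

Call:
{"method": "move_arm", "body": {"moves": "0.13 0 0.05 0 0 0 1; 0.27 0 0.075 0 0 0 1; 0.33 0 0.08 0 0 0 1; 0.4 0 0.09 0 0 0 1; 0.47 0 0.1 0 0 0 1; 0.54 0 0.11 0 0 0 1; 0.61 0 0.12 0 0 0 1; 0.68 0 0.125 0 0 0 1; 0.75 0 0.135 0 0 0 1; 0.82 0 0.145 0 0 0 1; 0.82 0 0.145 0 0 0 1"}}

```text
time: 8.4
position: [0.5393, -0.0586, 0.0179]
tool_rot: [0.997, -0.051, 0.063, 0.003]
ft_force: [-2.1, 1.2, -0.3]
grip_width: 0.0869
grip_force: 0.9
```

Run:
```python
from rig import robot
import cv2
from s import st
c=robot.camera("wrist"); im=c["image"][:,:,::-1].copy(); cv2.imwrite("pics/w3.png",im); print(c["extrinsics"].round(4).tolist()); st()
```

```text
[[-0.1015, -0.9948, -0.0013, -0.0046], [0.987, -0.1005, -0.1252, -0.5637], [0.1244, -0.014, 0.9921, -0.2487], [0.0, 0.0, 0.0, 1.0]]
t 8.45 tcp in dock mm [-103.6   -1.6   17.9] rel yaw -0.0009 F dock [-1.4  1.4 -0.3] grip 0.08714409911865335
```

View pics/w3.png

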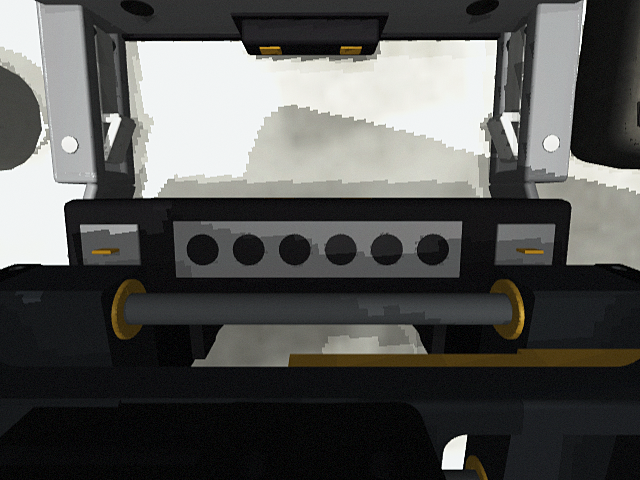

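The battery is upright and square. Its top far edge, (65,200)–(571,200), is centred between the cheeks. I continue.

Call:
{"method": "move_arm", "body": {"moves": "0.08 0 0.01 0 0 0 1; 0.15 0 0.02 0 0 0 1; 0.22 0 0.03 0 0 0 1; 0.29 0 0.035 0 0 0 1; 0.36 0 0.045 0 0 0 1; 0.43 0 0.055 0 0 0 1; 0.5 0 0.065 0 0 0 1; 0.57 0 0.07 0 0 0 1; 0.57 0 0.07 0 0 0 1"}}

```text
time: 9.35
position: [0.5947, -0.0641, 0.0171]
tool_rot: [0.997, -0.051, 0.062, 0.003]
ft_force: [-2.9, 1.7, -1.5]
grip_width: 0.0872
grip_force: 1.5
```

```bash
python3 s.py
```

```text
t 9.35 tcp in dock mm [-47.9  -1.3  17.1] rel yaw -0.0011 F dock [-3.   1.4 -1.5] grip 0.08721278088736524
```

Call:
{"method": "move_arm", "body": {"moves": "0.04 0 0.005 0 0 0 1; 0.07 0 0.005 0 0 0 1; 0.1 0 0.01 0 0 0 1; 0.13 0 0.01 0 0 0 1; 0.16 0 0.015 0 0 0 1; 0.18 0 0.015 0 0 0 1; 0.2 0 0.02 0 0 0 1; 0.22 0 0.02 0 0 0 1; 0.22 0 0.02 0 0 0 1"}}

```text
time: 10.25
position: [0.6136, -0.066, 0.0173]
tool_rot: [0.997, -0.051, 0.059, 0.003]
ft_force: [-7.2, 0.4, -1.0]
grip_width: 0.0873
grip_force: 3.8
```

```bash
python3 s.py
```

```text
t 10.25 tcp in dock mm [-29.   -1.2  17.3] rel yaw -0.0004 F dock [-7.3 -0.3 -1. ] grip 0.08731209343592924
```

Call:
{"method": "move_arm", "body": {"moves": "0.02 0 0 0 0 0 1; 0.04 0 0.005 0 0 0 1; 0.06 0 0.005 0 0 0 1; 0.06 0 0.005 0 0 0 1"}}

```text
time: 10.65
position: [0.6165, -0.0662, 0.0172]
tool_rot: [0.997, -0.051, 0.055, 0.002]
ft_force: [-12.8, -1.3, 4.0]
grip_width: 0.087
grip_force: 6.5
```

```bash
python3 s.py
```

```text
t 10.65 tcp in dock mm [-26.   -1.2  17.2] rel yaw 0.0005 F dock [-12.6  -2.6   4. ] grip 0.08699457874406513
```

Call:
{"method": "move_arm", "body": {"moves": "0.02 0 0 0 0 0 1; 0.04 0 0 0 0 0 1; 0.06 0 0 0 0 0 1; 0.06 0 0 0 0 0 1"}}

```text
time: 11.05
position: [0.6169, -0.0662, 0.0173]
tool_rot: [0.998, -0.05, 0.05, 0.001]
ft_force: [-22.2, -3.5, 10.8]
grip_width: 0.0871
grip_force: 11.1
```

```bash
python3 s.py
```

```text
t 11.05 tcp in dock mm [-25.6  -1.2  17.3] rel yaw 0.0015 F dock [-21.8  -5.7  10.8] grip 0.08710631047528476
```

Call:
{"method": "move_arm", "body": {"moves": "0.03 0 -0.01 0 0 0 1; 0.06 0 -0.02 0 0 0 1; 0.06 0 -0.02 0 0 0 1; 0.06 0 -0.02 0 0 0 1"}}

```text
time: 11.45
position: [0.6171, -0.0662, 0.0175]
tool_rot: [0.998, -0.05, 0.043, 0.001]
ft_force: [-27.6, -4.5, 6.1]
grip_width: 0.0871
grip_force: 13.7
```

```bash
python3 s.py
```

```text
t 11.45 tcp in dock mm [-25.5  -1.1  17.5] rel yaw 0.002 F dock [-27.   -7.3   6.1] grip 0.08706415625140342
```

Call:
{"method": "move_arm", "body": {"moves": "-0.1 0 -0.02 0 0 0 1; -0.2 0 -0.03 0 0 0 1; -0.4 0 -0.06 0 0 0 1; -0.7 0 -0.1 0 0 0 1; -0.9 0 -0.12 0 0 0 1; -0.9 0 -0.4 0 -0.08 0 0.5; -0.9 0 -0.8 0 -0.08 0 0; -0.9 0 -1 0 -0.08 0 0; -0.9 0 -1 0 -0.08 0 0"}}

```text
time: 12.35
position: [0.5387, -0.0597, 0.1144]
tool_rot: [0.999, -0.052, 0.007, 0.002]
ft_force: [0.2, 0.1, -0.1]
grip_width: 0.0625
grip_force: 0.0
```

Call:
{"method": "move_arm", "body": {"moves": "0.2 0 -0.4 0 0 0 0; 0.4 0 -0.8 0 0 0 0; 0.5 0 -0.8 0 0 0 0; 0.5 0 -0.8 0 0 0 0"}}

```text
time: 12.75
position: [0.5864, -0.0641, 0.1911]
tool_rot: [0.999, -0.051, 0.003, 0.001]
ft_force: [-1.0, -0.4, -0.8]
grip_width: 0.0307
grip_force: 0.0
```

Run:
```python
from rig import robot
import cv2
from s import st
c=robot.camera("wrist"); im=c["image"][:,:,::-1].copy(); cv2.imwrite("pics/w4.png",im); print(c["extrinsics"].round(4).tolist()); st()
cv2.imwrite("pics/c5.png",cv2.resize(im[0:230,190:510],None,fx=2.5,fy=2.5,interpolation=cv2.INTER_CUBIC))
```

```text
[[-0.1018, -0.9948, -0.0003, -0.0051], [0.965, -0.0986, -0.2431, -0.5535], [0.2419, -0.025, 0.97, -0.4917], [0.0, 0.0, 0.0, 1.0]]
t 12.8 tcp in dock mm [-58.9  -1.7 189.5] rel yaw -0.001 F dock [-1.4  0.1 -0.5] grip 0.02691044558728349
```

View pics/c5.png

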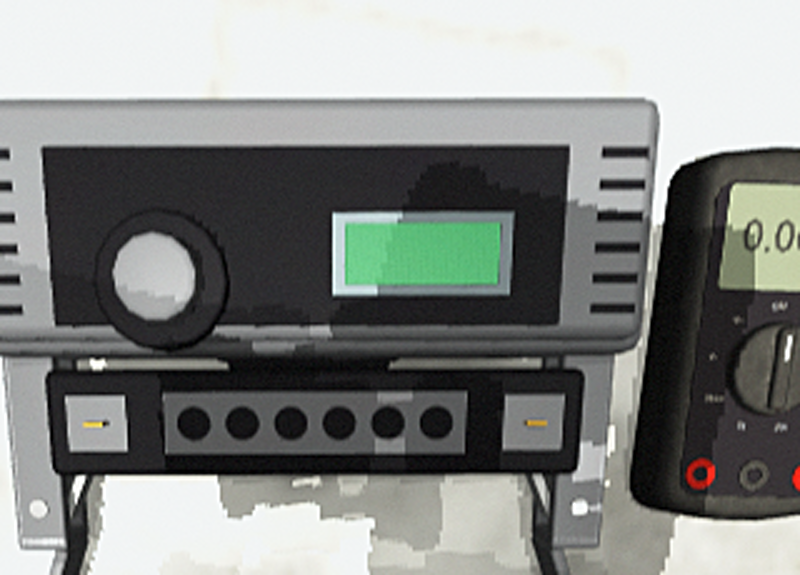

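The battery sits between the cheeks at (47–583, 370–473) in the crop. The button face is at (153,275).

Run:
```python
from ray import *
import ray; ray.d[:]=[.6425,-.0677,-.102]
En=np.array([[-0.1018,-0.9948,-0.0003,-0.0051],[0.965,-0.0986,-0.2431,-0.5535],[0.2419,-0.025,0.97,-0.4917]])
for n,u,v,z in [('button',153,275,.076),('towerR back',657,105,.064),('towerR front',640,345,.064),('pinL',38,508,.032),('pinR',580,508,.032),('cheekend L',65,548,.032),('cheekend R',550,548,.032),
 ('bfl',48,371,.061),('bfr',583,375,.061),('bnr',578,471,.061),('bnl',55,472,.061),('tabL',97,424,.067),('tabR',536,423,.067)]:
    print(n,ray(Kw,En,(u+.5)/2.5-.5+190,(v+.5)/2.5-.5,z).round(1))
import cv2
a=cv2.imread("pics/w4.png")[170:240,200:440]; cv2.imwrite("pics/c6.png",cv2.resize(a,None,fx=3.33,fy=3.33,interpolation=cv2.INTER_CUBIC))
```

```text
Traceback (most recent call last):
TypeError: 'module' object is not callable. Did you mean: 'ray.ray(...)'?
```

```bash
sed -i 's/^d=.*/d=[.6425,-.0677,-.102]/' ray.py
python3 - <<'E'
from ray import *
En=np.array([[-0.1018,-0.9948,-0.0003,-0.0051],[0.965,-0.0986,-0.2431,-0.5535],[0.2419,-0.025,0.97,-0.4917]])
for n,u,v,z in [('button',153,275,.076),('towerR back',657,105,.064),('towerR front',640,345,.064),('pinL',38,508,.032),('pinR',580,508,.032),('cheekend L',65,548,.032),('cheekend R',550,548,.032),
 ('bfl',48,371,.061),('bfr',583,375,.061),('bnr',578,471,.061),('bnl',55,472,.061),('tabL',97,424,.067),('tabR',536,423,.067)]:
    print(n,ray(Kw,En,(u+.5)/2.5-.5+190,(v+.5)/2.5-.5,z).round(1))
import cv2
a=cv2.imread("pics/w4.png")[170:240,200:440]; cv2.imwrite("pics/c6.png",cv2.resize(a,None,fx=3.33,fy=3.33,interpolation=cv2.INTER_CUBIC))
E
```

```text
button [42.1 46.8]
towerR back [  91.4 -104.3]
towerR front [  22.4 -105.6]
pinL [-34.6 101.9]
pinR [ -34.6 -100.5]
cheekend L [-49.8  92.9]
cheekend R [-49.8 -90.3]
bfl [14.4 85.2]
bfr [ 13.2 -89. ]
bnr [-17.9 -89.8]
bnl [-18.3  85.4]
tabL [-2.2 68.7]
tabR [ -1.9 -73.2]
```

View pics/c6.png

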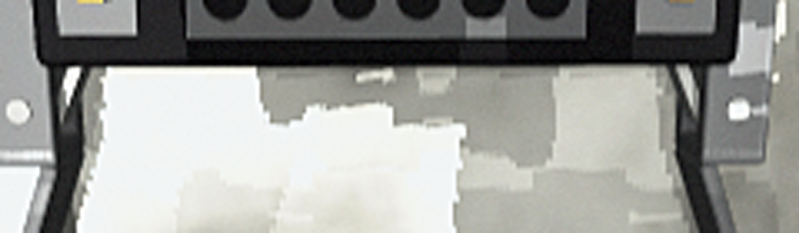

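```bash
python3 - <<'E'
from ray import *
E1=np.array([[-0.0986,-0.9951,-0.0022,-0.0045],[0.9633,-0.0949,-0.2511,-0.4219],[0.2496,-0.0269,0.968,-0.4675]])
E2=np.array([[-0.1018,-0.9948,-0.0003,-0.0051],[0.965,-0.0986,-0.2431,-0.5535],[0.2419,-0.025,0.97,-0.4917]])
for u,v in [(37,105),(20,150),(602,112),(622,160)]: print('before',ray(Kw,E1,(u+.5)/3-.5+210,(v+.5)/3-.5,.023).round(1))
for u,v in [(90,68),(82,95),(668,68),(677,95)]: print('now',ray(Kw,E2,(u+.5)/3.33-.5+200,(v+.5)/3.33-.5+170,.023).round(1))
E
python3 s.py
```

```text
before [-23.8  81.9]
before [-35.5  87.6]
before [-25.2 -81. ]
before [-37.7 -87.8]
now [-23.6  83.2]
now [-31.3  86. ]
now [-23.6 -81.9]
now [-31.3 -85. ]
t 12.8 tcp in dock mm [-58.9  -1.7 189.5] rel yaw -0.001 F dock [-1.4  0.1 -0.5] grip 0.02691044558728349
```

Both hooks are back at their sprung-in position (y ≈ ±82), so the battery is caught. Now the button.

Call:
{"method": "move_arm", "body": {"moves": "0.3 -0.15 0 0 0 0 0; 0.6 -0.3 0 0 0 0 0; 0.9 -0.47 0 0 0 0 0; 1 -0.47 0 0 0 0 0; 1 -0.47 0.4 0 0 0 0; 1 -0.47 0.8 0 0 0 0; 1 -0.47 0.8 0 0 0 0; 1 -0.47 0.8 0 0 0 0"}}

```text
time: 13.6
position: [0.6856, -0.0269, 0.1084]
tool_rot: [0.999, -0.052, -0.002, -0.0]
ft_force: [0.5, 0.6, 1.5]
grip_width: 0.0005
grip_force: 0.0
```

```bash
python3 s.py
```

```text
t 13.6 tcp in dock mm [ 38.8  45.  108.4] rel yaw -0.0014 F dock [0.4 0.7 1.5] grip 0.00047901633007474767
```

Tip at 97 mm; 21 mm to the face, 27 mm to fully down.

Call:
{"method": "move_arm", "body": {"moves": "0.03 0 0.1 0 0 0 0; 0.03 0 0.18 0 0 0 0; 0.03 0 0.22 0 0 0 0; 0.03 0 0.25 0 0 0 0; 0.03 0 0.28 0 0 0 0; 0.03 0 0.28 0 0 0 0"}}

```text
time: 14.2
position: [0.6914, -0.0274, 0.0853]
tool_rot: [0.999, -0.051, 0.001, 0.0]
ft_force: [-2.2, -0.6, 12.4]
grip_width: 0.0006
grip_force: 6.3
```

```bash
python3 s.py
```

```text
t 14.2 tcp in dock mm [44.5 45.1 85.3] rel yaw -0.0007 F dock [-2.2 -0.8 12.4] grip 0.0005629550122634121
```

Call:
{"method": "move_arm", "body": {"moves": "-0.02 0 0.03 0 0 0 0; -0.02 0 0.06 0 0 0 0; -0.02 0 0.06 0 0 0 0"}}

```text
time: 14.5
position: [0.6914, -0.0274, 0.0849]
tool_rot: [0.999, -0.051, 0.004, 0.001]
ft_force: [-7.3, 0.1, 32.9]
grip_width: 0.0007
grip_force: 16.7
```

```bash
python3 s.py
```

```text
t 14.5 tcp in dock mm [44.5 45.  84.9] rel yaw -0.0005 F dock [-7.2 -0.6 32.9] grip 0.0006551666099627203
```

The hard stop came at about 74 mm. The closed fingers (30 wide) probably rest on the collar. I'll press with one finger of the open gripper, which fits inside the button.

Call:
{"method": "move_arm", "body": {"moves": "0 0 -0.3 0 0 0 0; 0 -0.3 -0.4 0 0 0 1; 0 -0.52 -0.4 0 0 0 1; 0 -0.52 -0.4 0 0 0 1; 0 -0.52 -0.4 0 0 0 1; 0 -0.52 -0.4 0 0 0 1; 0 -0.52 -0.4 0 0 0 1; 0 -0.52 -0.4 0 0 0 1; 0 -0.52 -0.4 0 0 0 1; 0 -0.52 -0.4 0 0 0 1; 0 -0.52 -0.4 0 0 0 1; 0 -0.52 -0.4 0 0 0 1"}}

```text
time: 15.7
position: [0.6938, 0.0248, 0.1161]
tool_rot: [0.999, -0.052, 0.0, -0.0]
ft_force: [0.7, -0.6, 0.1]
grip_width: 0.0802
grip_force: 0.0
```

Run:
```python
from s import st
from rig import robot
import cv2
for n in("scene","side"): cv2.imwrite(f"pics/{n}5.png",robot.camera(n)["image"][:,:,::-1])
st()
```

```text
t 15.8 tcp in dock mm [ 41.6  97.3 116.1] rel yaw -0.001 F dock [ 0.3 -0.5  0.2] grip 0.0846396004334503
```

Call:
{"method": "move_arm", "body": {"moves": "0 0 0.1 0 0 0 1; 0 0 0.2 0 0 0 1; 0 0 0.28 0 0 0 1; 0 0 0.32 0 0 0 1; 0 0 0.35 0 0 0 1; 0 0 0.37 0 0 0 1; 0 0 0.37 0 0 0 1"}}

```text
time: 16.5
position: [0.6936, 0.0251, 0.0848]
tool_rot: [0.999, -0.051, -0.0, 0.001]
ft_force: [-8.7, 2.6, 29.0]
grip_width: 0.0872
grip_force: 14.1
```

```bash
python3 s.py
```

```text
t 16.5 tcp in dock mm [41.3 97.5 84.8] rel yaw -0.0007 F dock [-9.   1.7 29. ] grip 0.08723528655399018
```

Call:
{"method": "move_arm", "body": {"moves": "0 0 -0.1 0 0 0 1; 0 0 -0.16 0 0 0 1; 0 0 -0.16 0 0 0 1; 0 0 -0.16 0 0 0 1"}}

```text
time: 16.9
position: [0.6934, 0.0249, 0.094]
tool_rot: [0.999, -0.052, -0.001, -0.0]
ft_force: [0.3, 0.1, 0.4]
grip_width: 0.0871
grip_force: 0.0
```

Call:
{"method": "move_arm", "body": {"moves": "0 0 0.03 0 0 0 1; 0 0 0.03 0 0 0 1; 0 0 0.03 0 0 0 1"}}

```text
time: 17.2
position: [0.6935, 0.0248, 0.0914]
tool_rot: [0.999, -0.052, -0.001, -0.0]
ft_force: [-1.0, -0.5, 1.2]
grip_width: 0.0872
grip_force: 0.7
```

Call:
{"method": "move_arm", "body": {"moves": "0 0 0.02 0 0 0 1; 0 0 0.02 0 0 0 1; 0 0 0.02 0 0 0 1"}}

```text
time: 17.5
position: [0.6937, 0.0248, 0.0901]
tool_rot: [0.999, -0.051, -0.0, 0.0]
ft_force: [-1.0, 0.1, 2.3]
grip_width: 0.087
grip_force: 1.0
```

Call:
{"method": "move_arm", "body": {"moves": "0 0 0.02 0 0 0 1; 0 0 0.02 0 0 0 1; 0 0 0.02 0 0 0 1"}}

```text
time: 17.8
position: [0.6937, 0.0248, 0.0882]
tool_rot: [0.999, -0.051, -0.0, 0.0]
ft_force: [-1.5, -0.2, 3.8]
grip_width: 0.0866
grip_force: 1.6
```

Call:
{"method": "move_arm", "body": {"moves": "0 0 0.02 0 0 0 1; 0 0 0.02 0 0 0 1; 0 0 0.02 0 0 0 1"}}

```text
time: 18.1
position: [0.6938, 0.0248, 0.0862]
tool_rot: [0.999, -0.052, -0.0, 0.0]
ft_force: [-1.0, -0.7, 3.9]
grip_width: 0.0871
grip_force: 2.2
```

Call:
{"method": "move_arm", "body": {"moves": "0 0 0.02 0 0 0 1; 0 0 0.02 0 0 0 1; 0 0 0.02 0 0 0 1"}}

```text
time: 18.4
position: [0.6938, 0.0248, 0.0853]
tool_rot: [0.999, -0.051, 0.0, 0.0]
ft_force: [-3.3, 0.3, 9.4]
grip_width: 0.0871
grip_force: 4.6
```

Contact began at 91.3 mm and the hard stop came at 85.2 mm, which is the full 6 mm of travel at about 5 N. The button bottoms out. Release and move clear.

Call:
{"method": "move_arm", "body": {"moves": "0 0 0.02 0 0 0 1; 0 0 0.02 0 0 0 1; 0 0 -0.1 0 0 0 1; 0 0 -0.4 0 0 0 1; 0 0 -0.8 0 0 0 1; 0 0 -1 0 0 0 1; -0.4 0 -1 0 0 0 1; -0.8 0 -1 0 0 0 1; -1 0 -1 0 0 0 1; -1 0 -1 0 0 0 1"}}

```text
time: 19.4
position: [0.591, 0.036, 0.1835]
tool_rot: [0.999, -0.051, -0.002, -0.0]
ft_force: [0.3, -0.1, -0.9]
grip_width: 0.0874
grip_force: 0.0
```

```bash
cat > chk.py <<'E'
from s import *
from h import proj
import cv2
c=robot.camera("wrist"); im=c["image"]; E=c["extrinsics"]; Kw=c["intrinsics"]; st()
g=cv2.cvtColor(im,cv2.COLOR_RGB2GRAY)
def px(x,y,z):
    cs,sn=np.cos(d[2]),np.sin(d[2]); P=np.array([d[0]+(cs*x-sn*y)/1e3,d[1]+(sn*x+cs*y)/1e3,z/1e3,1]); q=(E@P)[:3]*[1,-1,-1]; q=Kw@q; return (q[:2]/q[2]).round(1)
# expected vs. found gold tab contacts
hsv=cv2.cvtColor(im,cv2.COLOR_RGB2HSV); m=cv2.inRange(hsv,(15,120,120),(30,255,255)); n,_,s_,ce=cv2.connectedComponentsWithStats(m)
print([(ce[i].round(1).tolist(),int(s_[i,4])) for i in range(1,n) if 4<s_[i,4]<80]); print('expect tabs at home',px(-1.5,71,67),px(-1.5,-71,67),'button',px(42,45,76))
E
python3 chk.py
```

```text
t 19.45 tcp in dock mm [-59.   97.7 183.9] rel yaw -0.0009 F dock [ 0.4 -0.1 -0.1] grip 0.0871260990680751
[([258.9, 161.2], 66), ([231.6, 158.0], 48), ([252.0, 160.4], 5), ([351.9, 159.6], 16), ([536.5, 159.5], 16), ([243.6, 162.4], 8), ([256.0, 166.0], 5), ([239.0, 168.0], 5), ([243.9, 172.9], 15), ([221.5, 173.5], 12), ([227.0, 181.9], 10), ([234.4, 182.1], 11), ([240.9, 181.3], 7), ([261.6, 181.0], 5), ([252.4, 181.9], 7), ([243.2, 188.0], 6), ([229.7, 190.6], 7), ([236.1, 192.5], 13), ([248.5, 191.2], 6), ([518.6, 328.6], 14), ([485.5, 478.0], 6)]
expect tabs at home [351.1 159.9] [533.7 160. ] button [390.   98.2]
```

The battery tabs, at (351.9,159.6) and (536.5,159.5), are where a caught battery's should be, (351.1,159.9) and (533.7,160.0). It hasn't moved, and the arm is clear. I hand in.

```bash
python3 -c "
from rig import robot
print(robot.hand_in())"
```

```text
the job is handed in; nothing more can be done
None
```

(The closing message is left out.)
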